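Load a flat bar under the sprung hold-down

TASK

Stand the solid round steel weight (not the hollow pipe off-cut) in the square tray on the tail of the sprung hold-down, so that it holds the arm open. Then slide the flat bar in beneath the raised foot, lying flat on the table and square to the arm, until its end is at the stop behind the foot. Leave the weight in the tray and let go of everything: the welder will true up the bar and clamp it himself.

Things in the scene. Friction and masses are not known exactly. Their poses are not given: they have to be found in the camera images.
- hold_down: sprung hold-down clamp of grey steel, fixed to the table. Origin: on the table top below the foot. x points away from the robot (turned up to 0.2 rad), the way the bar slides in; y runs along the arm from foot to tray. Arm 26 mm wide, its top 61 mm up when shut, pivot at y = 110 mm between cheeks 67 mm high. Base plate y = 60 to 275 mm, x = -35 to 35 mm; bare table under the foot.
- hold_arm (a joint): angle of the arm: 0 = shut (foot 3 mm above the table), 0.22 = fully open, at its limit (foot at least 22 mm above the table). A damped spring pulls it shut; the tray must carry about 5 N to hold it fully open: the solid weight does, the pipe off-cut does not. It takes about a second to sink.
- tray (a point): centre of the inner floor of the square tray on the arm's tail, 230 mm along y from the foot, about 64 mm above the table when shut, 38 mm when open. Inside 58 x 58 mm, walls 4 mm thick, 7 mm above the floor; the floor tips about 6 degrees one way when shut and 6 the other way when open, so the weight stands safely.
- foot (a point): centre of the underside of the foot, a block 24 mm along x and 30 mm along y at the end of the arm; it moves about 9 mm towards -y as it rises.
- bar_home (a point): where the bar's centre belongs, at x = -60, y = 0, z = 4 mm of the hold-down, the bar lying along the hold-down's x axis. The stop is the front face (x = 25 mm) of a rail 14 mm high that passes behind the foot (y = -50 to 275 mm); a bar here touches it with its end.
- weight_center (a point): centre of the solid round bright steel weight, a plain upright cylinder 40 mm in diameter, 60 mm high, about 0.6 kg, z up; this point is 30 mm above its underside. A hollow rusty pipe off-cut 34 mm in diameter and 50 mm high stands about 12 cm beside it, on either side.
- bar_center (a point): centre of the dark steel flat bar, 170 mm long (its y axis), 20 mm wide (x), 8 mm thick (z), lying flat on the table, about 0.17 kg; both ends are alike. This point is 4 mm above its underside. A pale, shorter soapstone stick (105 x 12 mm) lies nearby and is not needed.

How it is judged:
On the way, in this order (a step that is already met when the one before it is completed fails the run):
1. the weight stands in the tray and holds the arm open (value of joint hold_arm above 0.18 rad and distance between weight_center and tray below 0.042 m and angle between weight_center's own z axis and vertical below 0.3 rad), for 0.2 s.
2. the bar lies beneath the raised foot at the stop (value of joint hold_arm above 0.18 rad and x of bar_center in the frame of hold_down between -0.078 and -0.054 m and y of bar_center in the frame of hold_down between -0.015 and 0.015 m and angle between the y axis of bar_center and the x axis of hold_down, either way round below 0.19 rad), for 0.2 s.
At the end, for the whole second after the job is handed in: The weight stands upright in the tray and holds the arm open (joint above 0.18 rad, at rest); the flat bar lies flat on the table beneath the foot with its end within 18 mm of the stop, its centre line within 15 mm of the foot's line and within 10 degrees of square to the arm (all of step 2 and distance between weight_center and tray below 0.042 m and angle between weight_center's own z axis and vertical below 0.3 rad and height (world z) of bar_center below 0.009 m and angle between bar_center's own z axis and vertical below 0.1 rad and velocity of joint hold_arm between -0.05 and 0.05 rad/s); the robot touches nothing.
It also fails if it takes over 72 s, if anything falls off the work surface, if the arm or the gripper's body presses on something with over 40 N, if the wrist force passes 120 N, or if a joint passes its speed limit or range.

ROBOT

A 7-joint arm with a two-finger parallel gripper is mounted at the origin on a cart in front of the work surface, level with it; the furniture and walls round the work are solid. World frame = base frame: x ahead of the robot, y to its left, z up, the work surface at z = 0. Lengths are in m, angles in rad, forces in N, time in s.
With the tool pointing down it reaches from about 0.425 to 0.925 m from the base axis. Payload 6.8 kg.
Tool frame: the origin (TCP) lies on the front face of the gripper's body, between the roots of the fingers; the fingertips stand 73 mm ahead of it and the grasp point (between the pads) lies 54 mm ahead of it (tcp_to_tips is the distance from the TCP to the fingertips, in m); z points along the fingers, x is the direction in which the jaws open and shut, and the axes are right-handed (so a half turn about z gives the same grasp; the last joint's range is limited). The gripper opens to 85 mm and grips with 20 to 120 N. Pads are 22 mm wide; open, the fingers measure 114 mm over their backs; the gripper's body (76 mm by 85 mm) begins 54 mm behind the grasp point. The pads swing forward as they close: fully open they stand 13 mm farther back than shut.
Start: joints at [-0.108, 0.477, 0.022, 1.555, -0.011, 1.109, -0.083], TCP at [0.675, 0, 0.304] pointing down, gripper open.
Joint ranges: [-2.96, 2.96], [-0.34, 2.1], [-1.41, 1.46], [0.24, 2.44], [-1.37, 4.51], [0.17, 1.92], [-2.96, 2.96]. Speed limits (rad/s): [2.39, 2.39, 3.14, 3.14, 3.14, 3.14, 3.14].

INTERFACE

Orientations are given as a unit quaternion [w, x, y, z].
In Python, from station import get_obs, read_camera, hand_in, look_for, silhouettes, tcp_to_tips gives the robot as it stands. The module is installed in compiled form; this text tells all that it offers.
- The arm moves only by the tool apply_moves, never from a script. Its argument "moves" is a list of rows, each a list of 3 entries, a list of its own where there are three numbers: the shift along the tool's x, y, z in units of 25 mm (1.0 is 25 mm), then the turn, a rotation vector about the tool's x, y, z in units of 10 degrees (1.0 is 10 degrees), then the gripper's target within -1 to 1 (fully open at 1, half-way at 0, shut at -1). In form: [[[dx, dy, dz], [rx, ry, rz], jaw], ...]. A call has 1 to 20 rows; each row is the pose to reach, as a shift and turn from the pose commanded when the call began, along the tool's axes at that moment; what a row does not reach only later rows make up. A row lasts 1/8 s, in which the tool goes at most 62.5 mm and 10.7 degrees, less where a joint would pass 70% of its speed; a pose out of reach is approached as far as the arm can. A call with a gripper value outside its range is refused whole. The fingers move at their own pace and stop on an object; "force" is the grip in N (left out, the last holds). Time passes only in rows, so rows that repeat a pose let the fingers close. It gives the time, the measured TCP pose, the force and the opening at its end, in the units of the state.
- get_obs(): the state, without advancing time (a new reading comes with each control period).
- read_camera(name): name is "scene" or "side" or "wrist"; returns a dict with "color" (420x560x3 uint8, red, green, blue), "mtx" (3x3 intrinsics, pixels), "eye" and "rotation" of the camera in the world; the wrist camera has in their place "hand_eye" (4x4, takes a point from camera to tool coordinates, whose origin is the TCP and whose axes are the tool frame's). Camera axes: x right, y up, looking along -z (the intrinsics and any distortion apply to the point x, -y, -z); pixel columns grow to the right and rows downward; lengths in m; the calibration is good to about 2 mm. The wrist camera is an equidistant fisheye: a pixel r from the principal point sees the ray r / f radians off the axis. A picture is of the moment at which its call begins: read the wrist's pose just before it. There is no depth.
- hand_in(): hands the job in, once; it reports no verdict.
Trained networks look in the newest picture that a camera, given by its name, has taken for a name from the list of things; names that differ only in an ending like _2 or _b are one class to them, and where a whole thing is asked for, a point or a joint stands for the part that bears it (a point fixed in the world has none). Each returns a list of dicts, best first, with "conf" (0 to 1); they miss things now and then, are a little off and sometimes report something else, mostly with a low value. They report only what shows in the picture. A call takes as long as a camera call.
- look_for(camera, query): "pixel" ([row, column] in pixels, amid what is visible of it).
- silhouettes(camera, query): "mask" (420x560 bool, what is visible of it) and "pixel" ([row, column] in pixels, amid what is visible of it).
The state is a dict: "t": time; "q": joint angles; "joint_vel": joint speeds; "joint_torque": joint torques, N m; "eef_pos": TCP position; "tool_rot": TCP orientation; "contact_force": force on the tool from outside, world axes, zero at the start; "torque": the same for the moment, N m; "gripper_width": opening from 0.0 (shut) to 1.0 (fully open).
Only numpy, scipy, OpenCV 4.12 (cv2) and the standard library are available. Lean on these libraries where they do the work, as an engineer would, in place of code of your own. Each camera call takes 0.05 s, during which the arm holds its last target.

## Working session

There is one attempt and no reset: what is moved stays moved. The work goes in short steps, Python scripts to look and compute and a tool call to move; the robot and the scene stay as the last step left them, time stands still between calls to the robot, and variables do not carry over. Pictures are saved under pics/ and viewed, and the job is handed in when it is done.

Besides the shell and the picture viewer there is one more tool, called after ">>>" as name(argument=value, ...) on one line, values as JSON. apply_moves: Moves the arm, as the interface text tells. Its arguments: {"type":"object","properties":{"moves":{"type":"array"},"force":{"type":"number"}},"required":["moves"]}

```bash
mkdir -p pics; cat > h.py <<'E'
import numpy as np, cv2
from station import *
def save(name,fn,im=None):
    c=read_camera(name); cv2.imwrite('pics/'+fn,c['color'][:,:,::-1]); return c
def ray(c,px):
    r,col=px; K=c['mtx']
    d=np.array([(col-K[0,2])/K[0,0],-(r-K[1,2])/K[1,1],-1.]); d=np.array(c['rotation'])@d
    return np.array(c['eye']),d
def onz(c,px,z):
    e,d=ray(c,px); return e+d*(z-e[2])/d[2]
def proj(c,p):
    v=np.array(c['rotation']).T@(np.array(p)-c['eye']); K=c['mtx']
    return np.array([K[1,2]-K[1,1]*v[1]/-v[2],K[0,2]+K[0,0]*v[0]/-v[2]])
E
python3 - <<'E'
from h import *
for n in ['scene','side','wrist']:
    c=save(n,n+'0.png'); print(n,[ (k,np.round(v,3).tolist()) for k,v in c.items() if k!='color'])
    for q in ['hold_down','tray','foot','weight_center','bar_center']:
        print(q,[(np.round(d['pixel'],1).tolist(),round(d['conf'],2)) for d in look_for(n,q)][:3])
print(get_obs())
E
```

```text
scene [('mtx', [[391.223, 0.0, 286.218], [0.0, 391.223, 213.092], [0.0, 0.0, 1.0]]), ('eye', [0.179, 0.475, 0.764]), ('rotation', [-0.275, -0.104, 0.325, 0.899])]
hold_down [([240.9, 218.3], 0.76)]
tray [([238.1, 217.9], 0.85)]
foot [([240.2, 212.0], 0.63)]
weight_center [([295.5, 289.9], 0.97)]
bar_center [([167.5, 322.9], 0.68)]
side [('mtx', [[511.749, 0.0, 274.07], [0.0, 511.749, 210.739], [0.0, 0.0, 1.0]]), ('eye', [0.409, -0.957, 0.822]), ('rotation', [0.896, 0.442, -0.018, -0.042])]
hold_down [([208.0, 319.9], 0.8)]
tray [([194.9, 320.6], 0.88)]
foot [([194.9, 312.6], 0.57)]
weight_center []
bar_center [([306.5, 318.9], 0.94)]
wrist [('mtx', [[325.192, 0.0, 274.273], [0.0, 325.192, 213.785], [0.0, 0.0, 1.0]]), ('hand_eye', [[1.0, 0.0, -0.001, -0.001], [-0.0, -0.946, -0.323, -0.082], [-0.001, 0.323, -0.946, -0.07], [0.0, 0.0, 0.0, 1.0]])]
hold_down [([107.1, 229.0], 0.69)]
tray [([96.5, 209.5], 0.71)]
foot [([94.3, 207.0], 0.9)]
weight_center [([68.4, 45.6], 0.88)]
bar_center [([334.8, 215.6], 0.69)]
{'t': 0.9, 'q': array([-0.10808558,  0.4769861 ,  0.02240904,  1.5554176 , -0.0115081 ,
        1.10926924, -0.08310992]), 'joint_vel': array([-1.00982720e-03,  1.89695199e-03, -3.94827224e-05, -1.04719994e-03,
        6.36267696e-04, -6.24191307e-04,  1.01850163e-04]), 'joint_torque': array([-9.05160960e-04, -5.96301627e+01,  1.60568677e+00, -2.81542969e+01,
        1.25128534e-02,  1.57016675e-03, -1.15009988e-05]), 'eef_pos': array([ 6.75014516e-01, -7.77396144e-06,  3.03909960e-01]), 'tool_rot': array([-1.04070542e-05,  9.99999999e-01, -2.86332535e-05,  2.34352014e-05]), 'contact_force': array([-0.2315957 ,  0.18219628,  0.46998755]), 'torque': array([ 0.01028274,  0.02629991, -0.02523107]), 'gripper_width': 1.0018991580123124}
```

View pics/scene0.png

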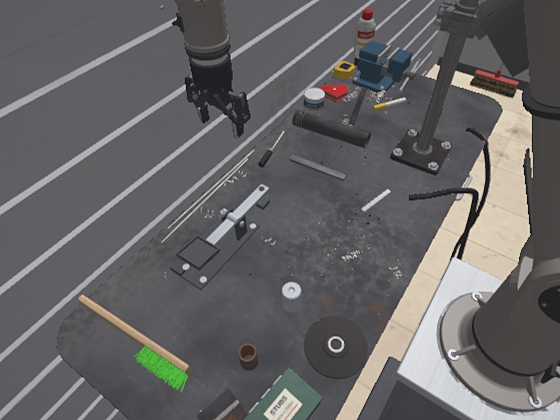

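View pics/side0.png

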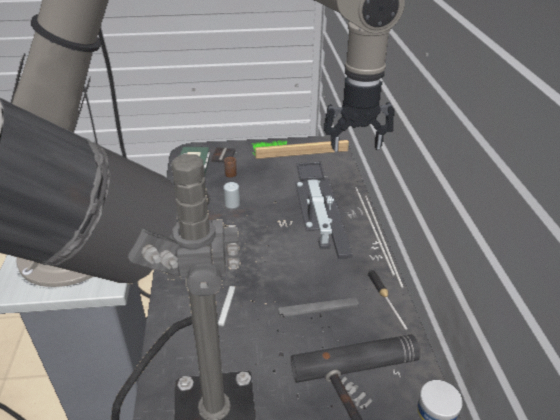

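View pics/wrist0.png

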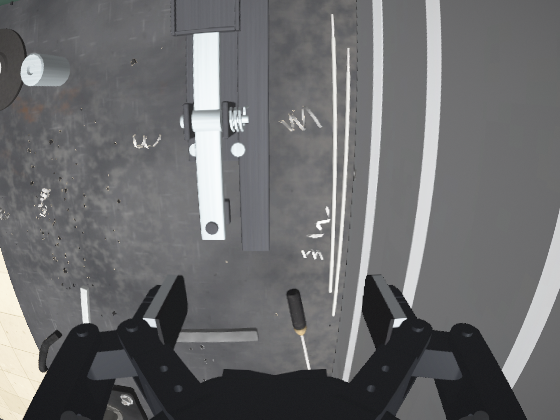

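```bash
cat >> h.py <<'E'
from scipy.spatial.transform import Rotation as R
def Rq(q): return R.from_quat([q[1],q[2],q[3],q[0]]).as_matrix()
_rc=read_camera
def read_camera(n):
    o=get_obs() if n=='wrist' else None
    c=dict(_rc(n))
    if n=='wrist':
        T=np.eye(4);T[:3,:3]=Rq(o['tool_rot']);T[:3,3]=o['eef_pos'];M=T@np.array(c['hand_eye']);c['eye']=M[:3,3];c['rotation']=M[:3,:3];c['fish']=1
    else: c['rotation']=Rq(c['rotation'])
    return c
def ray(c,px):
    r,col=px; K=c['mtx']; u=(col-K[0,2])/K[0,0]; v=(r-K[1,2])/K[1,1]
    if 'fish' in c:
        t=np.hypot(u,v); s=np.sin(t)/max(t,1e-9); d=np.array([u*s,-v*s,-np.cos(t)])
    else: d=np.array([u,-v,-1.])
    return np.array(c['eye']),np.array(c['rotation'])@d
def proj(c,p):
    v=np.array(c['rotation']).T@(np.array(p)-c['eye']); K=c['mtx']; x,y,z=v[0],-v[1],-v[2]
    if 'fish' in c:
        h=np.hypot(x,y); t=np.arctan2(h,z); x,y=x/h*t,y/h*t
    else: x,y=x/z,y/z
    return np.array([K[1,2]+K[1,1]*y,K[0,2]+K[0,0]*x])
def save(name,fn):
    c=read_camera(name); cv2.imwrite('pics/'+fn,c['color'][:,:,::-1]); return c
def crop(c,fn,r0,r1,c0,c1,k,pts=[]):
    im=c['color'][:,:,::-1].copy()[r0:r1,c0:c1]; im=cv2.resize(im,None,fx=k,fy=k,interpolation=cv2.INTER_CUBIC)
    for p in pts:
        r,q=proj(c,p); cv2.circle(im,(int((q-c0+.5)*k),int((r-r0+.5)*k)),3,(0,0,255),1)
    cv2.imwrite('pics/'+fn,im)
def rect(c,m,z):
    cs=max(cv2.findContours(m.astype(np.uint8),cv2.RETR_EXTERNAL,cv2.CHAIN_APPROX_NONE)[0],key=len)[:,0,:]
    P=np.array([onz(c,(y,x),z)[:2] for x,y in cs],np.float32)
    return cv2.minAreaRect(P*1000)
E
python3 - <<'E'
from h import *
for n in ['scene','side','wrist']:
    c=read_camera(n)
    for q in ['weight_center','bar_center']:
        for d in silhouettes(n,q)[:2]:
            m=d['mask']; print(n,q,round(d['conf'],2),m.sum(),d['pixel'],rect(c,m,0.008 if q[0]=='b' else 0.03), onz(c,d['pixel'],.03 if q[0]=='w' else .006))
    if n=='scene': crop(c,'s1.png',170,300,160,280,5)
    if n=='side': crop(c,'d1.png',140,270,280,370,5)
    if n=='wrist': crop(c,'w1.png',0,260,140,300,3)
    if n=='scene': print('pipe',onz(c,(357,248),.025),onz(c,(295,291),.03),onz(c,(168,317),.008))
E
```

```text
scene weight_center 0.66 517 [299.1, 292.8] ((392.6994934082031, 150.86376953125), (39.840576171875, 68.95610046386719), 34.60370635986328) [0.38745576 0.15424062 0.03      ]
scene bar_center 0.88 469 [168.5, 321.7] ((559.964111328125, -228.96749877929688), (171.98333740234375, 34.137142181396484), 5.740985870361328) [ 0.54959209 -0.23592488  0.006     ]
pipe [0.3923877  0.29939924 0.025     ] [0.39576601 0.1485     0.03      ] [ 0.56053293 -0.22850849  0.008     ]
side bar_center 0.73 698 [305.1, 319.1] ((566.3855590820312, -235.87840270996094), (170.2053985595703, 25.831483840942383), 4.764334201812744) [ 0.56750097 -0.23062711  0.006     ]
side bar_center 0.52 2910 [210.8, 322.5] ((622.7411499023438, 118.96102905273438), (98.83625030517578, 424.4289245605469), 0.32981759309768677) [0.62889112 0.09261802 0.006     ]
wrist weight_center 0.69 1410 [70.1, 43.3] ((390.56268310546875, 152.3546600341797), (41.6611442565918, 87.6867446899414), 77.52279663085938) [0.39011509 0.15153169 0.03      ]
wrist bar_center 0.91 1107 [336.1, 217.9] ((589.6123046875, -229.5205841064453), (125.06977081298828, 28.970613479614258), 3.178297281265259) [ 0.59203454 -0.23345232  0.006     ]
```

```bash
ls pics
```

```text
d1.png
s1.png
scene0.png
side0.png
w1.png
wrist0.png
```

View pics/s1.png

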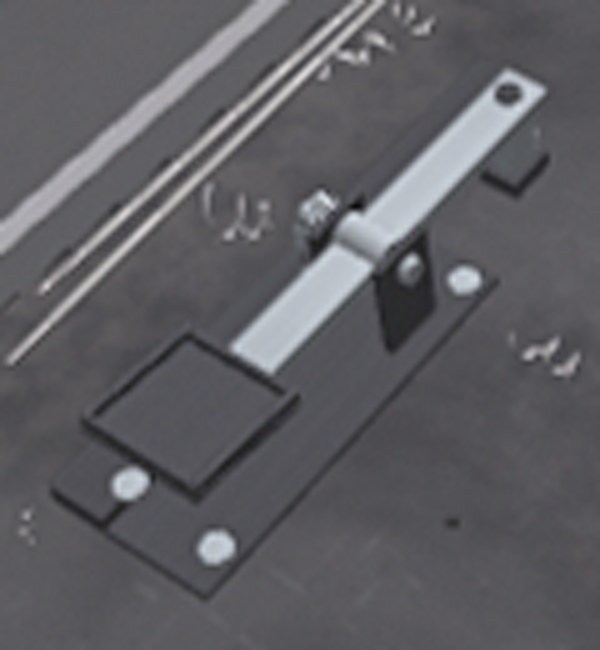

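View pics/d1.png

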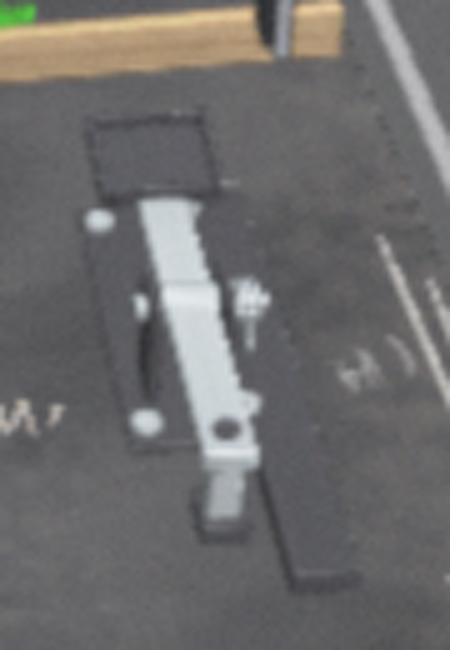

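View pics/w1.png

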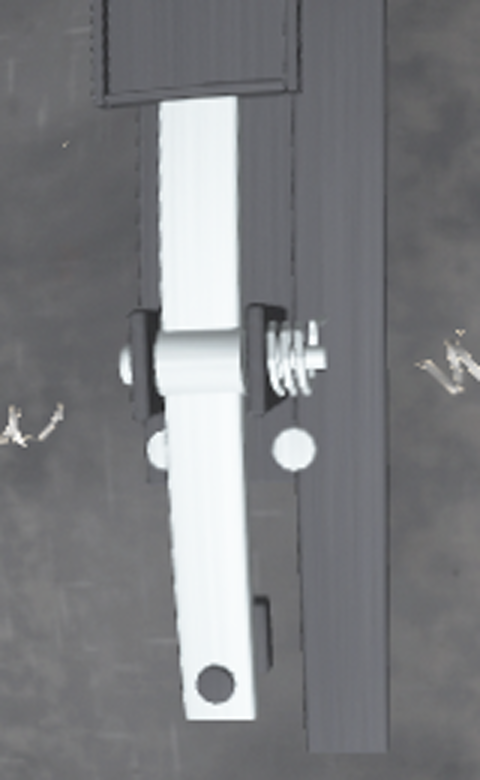

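```bash
cat > fit.py <<'E'
from h import *
from scipy.optimize import least_squares
C={n:read_camera(n) for n in ['scene','side','wrist']}
obs=[('wrist',(250.7,243.3),(25,-50,14)),('wrist',(160,189.3),(-35,60,'b')),('scene',(289.6,201),(-35,275,'b')),('scene',(226.4,259.4),(-35,60,'b')),('side',(256.6,338),(25,-50,7)),('side',(140+448/5,280+132/5),(-35,60,'b'))]
# arm top centreline at pivot/tip not used
def pt(p,o):
    z=p[3] if o[2]=='b' else o[2]
    c,s=np.cos(p[2]),np.sin(p[2]); return np.array([p[0]+(c*o[0]-s*o[1])/1000,p[1]+(s*o[0]+c*o[1])/1000,z/1000])
def f(p): return np.concatenate([proj(C[n],pt(p,o))-px for n,px,o in obs]+[[(p[3]-6)/3]])
s=least_squares(f,[.6,.05,0,6]); print(s.x); print(s.fun.round(1))
p=s.x
tr=[(a,230+b,71) for a in(-29,29) for b in (-29,29)]
pts=[pt(p,o) for o in [(25,-50,14),(-35,60,p[3]),(-35,275,p[3]),(35,275,p[3]),(25,-50,0),(0,110,67),(0,0,61),(-13,0,61),(13,0,61),(0,110,61)]+tr]
print('tray',pt(p,(0,230,64)))
crop(C['scene'],'s2.png',170,300,160,280,5,pts);crop(C['side'],'d2.png',140,270,280,370,5,pts);crop(C['wrist'],'w2.png',0,260,140,300,3,pts)
import json; json.dump(list(p),open('pose.json','w'))
E
python3 fit.py
```

```text
[ 0.61079281 -0.03800418  0.00874262  4.05115524]
[-0.8 -0.5  0.4  0.2  0.4 -0.2 -1.2 -0.3  0.3  0.4  0.2 -0.4 -0.6]
tray [0.60878203 0.19198703 0.064     ]
```

```bash
cd pics; python3 -c "
import cv2,numpy as np
a=[cv2.imread(f) for f in('s2.png','d2.png','w2.png')]
a=[cv2.resize(x,(int(x.shape[1]*600/x.shape[0]),600)) for x in a]
o=np.hstack(a);cv2.imwrite('f2.png',cv2.resize(o,None,fx=800/o.shape[1],fy=800/o.shape[1]) if o.shape[1]>800 else o)
print(o.shape)"
```

```text
(600, 1337, 3)
```

View pics/s2.png

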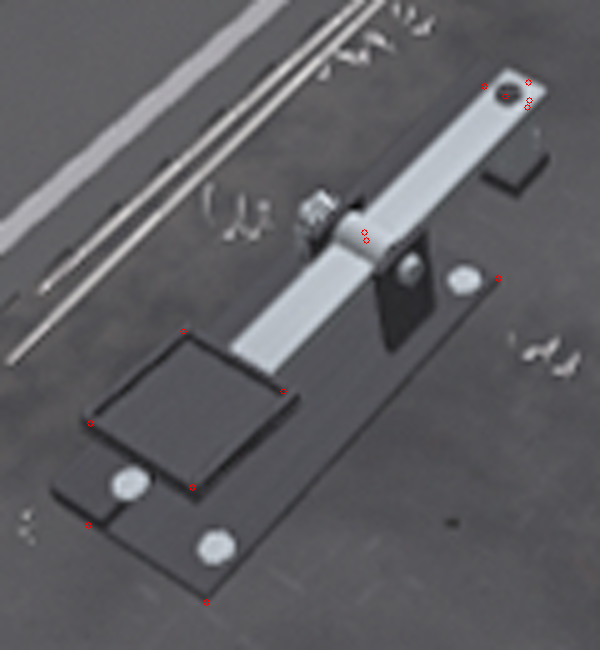

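View pics/w2.png

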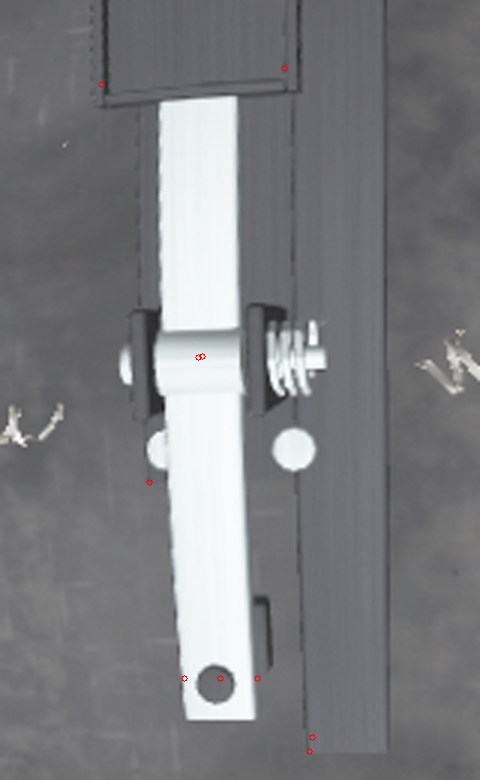

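```bash
python3 - <<'E'
from h import *
from scipy.optimize import least_squares
C={n:read_camera(n) for n in ['scene','wrist','side']}
t=np.linspace(0,2*np.pi,40)
def pix(c,x,y,r=.02,h=.06):
    return np.array([proj(c,(x+r*np.cos(a),y+r*np.sin(a),z)) for z in(0,h) for a in t])
M={n:silhouettes(n,'weight_center')[0]['mask'] for n in ['scene','wrist']}
def f(p):
    e=[]
    for n in M:
        h=cv2.convexHull(pix(C[n],*p).astype(np.float32)); 
        m=np.zeros((420,560),np.uint8); cv2.fillConvexPoly(m,np.round(h*16).astype(np.int32)[:,:,::-1],1,shift=4)
        e.append(1-(m.astype(bool)&M[n]).sum()/(m.astype(bool)|M[n]).sum())
    return e
from scipy.optimize import minimize
s=minimize(lambda p:sum(f(p)),[.391,.151],method='Nelder-Mead',options=dict(initial_simplex=[[.391,.151],[.397,.151],[.391,.157]]))
print(s.x,f(s.x))
cand=s.x
T=[(cand[0]+.02*np.cos(a),cand[1]+.02*np.sin(a),z) for z in(0,.06) for a in t]
crop(C['scene'],'s3.png',270,400,220,380,5,T)
crop(C['wrist'],'w3.png',20,130,0,110,5,T)
c=C['scene']
print('disc',[onz(c,p,.01).round(3) for p in [(345,305),(317,335),(377,335),(347,367)]],'hub',onz(c,(345,336),.03))
print('pipe',onz(c,(368,248),0))
for px in [(157,291),(162,291),(180,344),(172,345)]: print('bar',onz(c,px,.008).round(3))
crop(c,'b3.png',140,220,270,410,5); crop(C['side'],'b3d.png',260,350,200,380,4)
E
```

```text
[0.39248553 0.15190564] [np.float64(0.09700176366843039), np.float64(0.1171875)]
disc [array([0.319, 0.215, 0.01 ]), array([0.299, 0.131, 0.01 ]), array([0.24 , 0.235, 0.01 ]), array([0.216, 0.15 , 0.01 ])] hub [0.26583345 0.1885403  0.03      ]
pipe [0.38672609 0.31007501 0.        ]
bar [ 0.646 -0.226  0.008]
bar [ 0.634 -0.209  0.008]
bar [ 0.475 -0.229  0.008]
bar [ 0.488 -0.258  0.008]
```

View pics/s3.png

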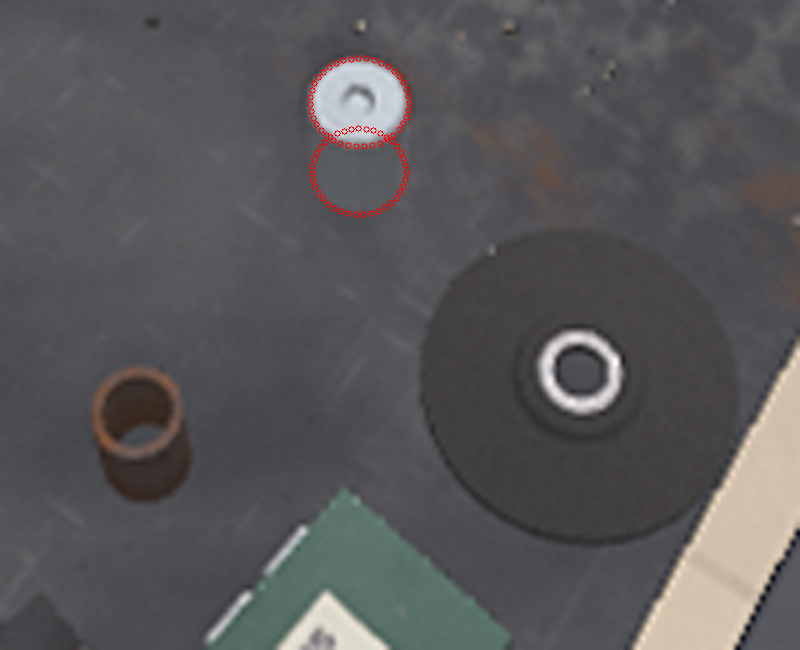

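View pics/w3.png

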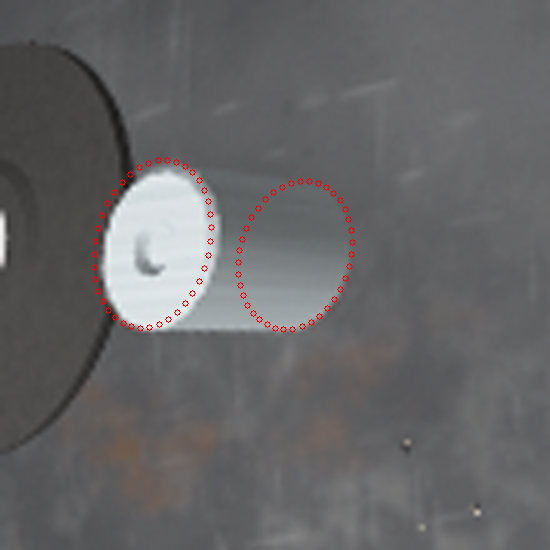

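View pics/b3.png

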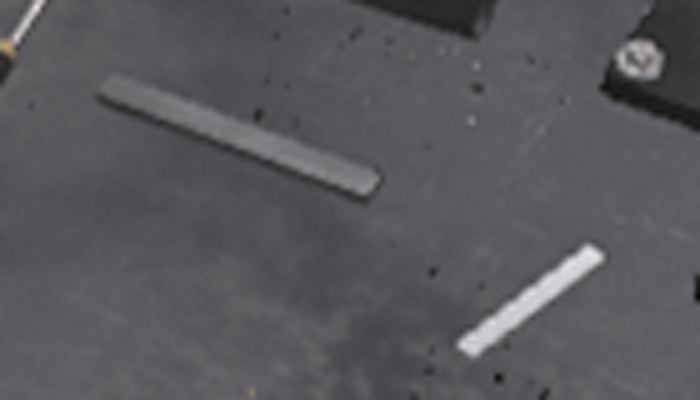

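View pics/b3d.png

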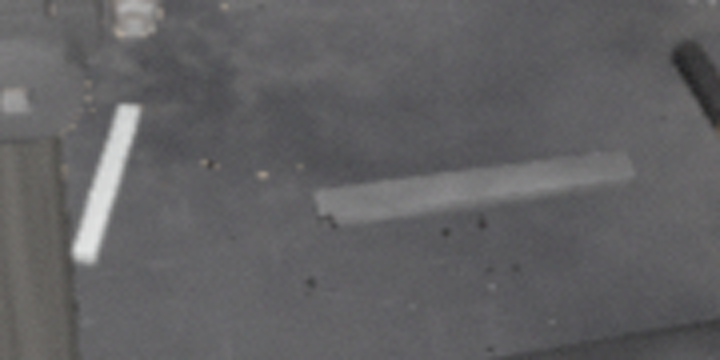

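>>> apply_moves(moves=[[[-2.2,-1.2,1.1],[0,0,0],1],[[-4.4,-2.4,2.2],[0,0,0],1],[[-6.6,-3.5,3.3],[0,0,0],1],[[-8.8,-4.7,4.4],[0,0,0],1],[[-10.4,-5.6,5.2],[0,0,0],1],[[-11.28,-6.04,5.6],[0,0,0],1],[[-11.28,-6.04,5.6],[0,0,0],1],[[-11.28,-6.04,5.6],[0,0,0],1]])

```text
t: 2.75
eef_pos: [0.3941, 0.1511, 0.1644]
tool_rot: [-0.0, 1.0, -0.0, 0.001]
contact_force: [0.7, 0.7, -0.9]
gripper_width: 0.996
```

```bash
python3 - <<'E'
from h import *
save('wrist','w4.png'); save('scene','s4.png'); print(get_obs()['q'])
E
```

```text
[-0.43939103  0.28086489 -0.0843394   2.25469884  0.04158874  0.60553635
 -0.55619626]
```

View pics/w4.png

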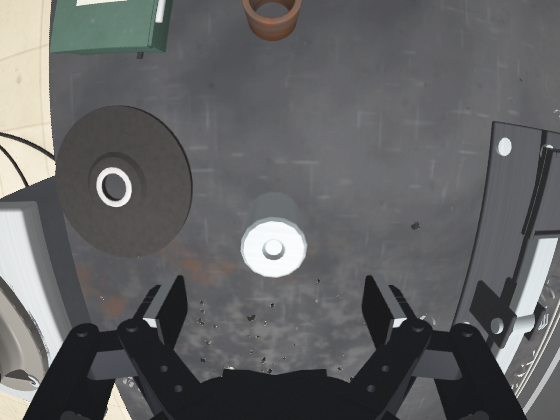

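View pics/s4.png

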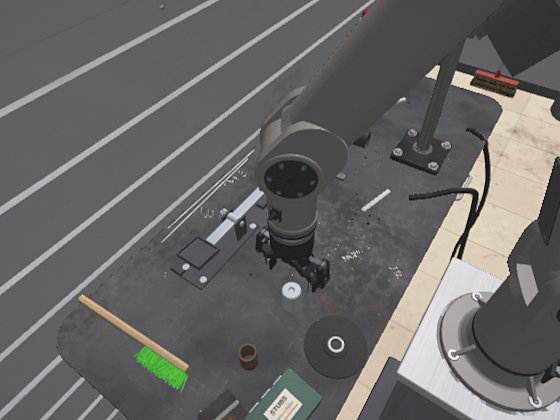

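```bash
python3 - <<'E'
from h import *
c=read_camera('wrist'); print(onz(c,(247.5,273.5),.06), get_obs()['eef_pos'])
E
```

```text
[0.39369475 0.15206777 0.06      ] [0.39435915 0.15072061 0.16439773]
```

>>> apply_moves(moves=[[[0,-0.04,1],[0,0,0],1],[[0,-0.04,2],[0,0,0],1],[[0,-0.04,2.85],[0,0,0],1],[[0,-0.04,2.85],[0,0,0],1],[[0,-0.04,2.85],[0,0,0],1]])

```text
t: 3.52
eef_pos: [0.3938, 0.152, 0.0933]
tool_rot: [-0.0, 1.0, -0.0, 0.0]
contact_force: [0.2, -0.3, 0.3]
gripper_width: 1.0
```

>>> apply_moves(force=50, moves=[[[0,0,0],[0,0,0],-1],[[0,0,0],[0,0,0],-1],[[0,0,0],[0,0,0],-1],[[0,0,0],[0,0,0],-1],[[0,0,0],[0,0,0],-1],[[0,0,0],[0,0,0],-1],[[0,0,-1],[0,0,0],-1],[[0,0,-2],[0,0,0],-1],[[0,0,-3],[0,0,0],-1],[[0,0,-4],[0,0,0],-1],[[0,0,-4],[0,0,0],-1]])

```text
t: 4.9
eef_pos: [0.3933, 0.1521, 0.1935]
tool_rot: [-0.001, 1.0, -0.0, 0.001]
contact_force: [0.7, -0.2, -7.4]
gripper_width: 0.456
```

```bash
python3 - <<'E'
from h import *
save('wrist','w5.png'); print(get_obs()['eef_pos'])
E
```

```text
[0.39271818 0.15181605 0.1924267 ]
```

View pics/w5.png

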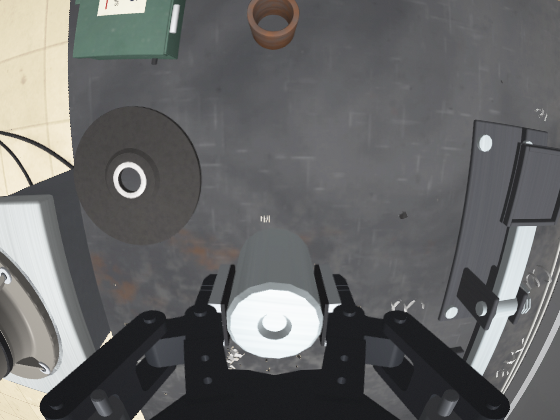

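>>> apply_moves(moves=[[[0.8,-0.15,0],[0,0,0],-1],[[2.3,-0.4,0],[0,0,0],-1],[[3.8,-0.7,0],[0,0,0],-1],[[5.3,-1.0,0],[0,0,0],-1],[[6.8,-1.3,0],[0,0,0],-1],[[8.0,-1.5,0],[0,0,0],-1],[[8.6,-1.6,0],[0,0,0],-1],[[8.6,-1.6,0],[0,0,0],-1],[[8.6,-1.6,0],[0,0,0],-1]])

```text
t: 6.08
eef_pos: [0.6064, 0.1917, 0.1907]
tool_rot: [0.001, 1.0, 0.0, -0.002]
contact_force: [0.3, -0.1, -6.9]
gripper_width: 0.456
```

```bash
python3 - <<'E'
from h import *
save('wrist','w6.png'); save('scene','s6.png');c=save('side','d6.png'); print(get_obs()['eef_pos'])
crop(c,'d6.png',60,260,240,400,4)
E
```

```text
[0.60707689 0.19188557 0.19210801]
```

View pics/w6.png

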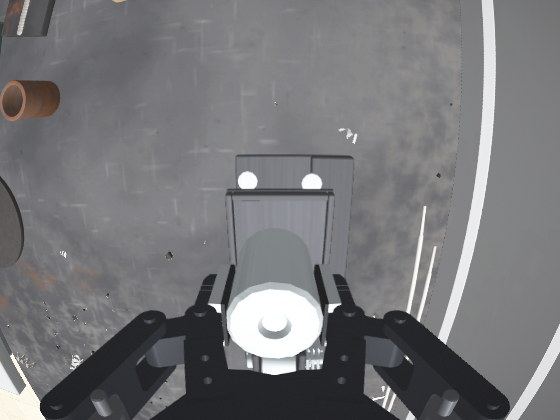

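View pics/s6.png

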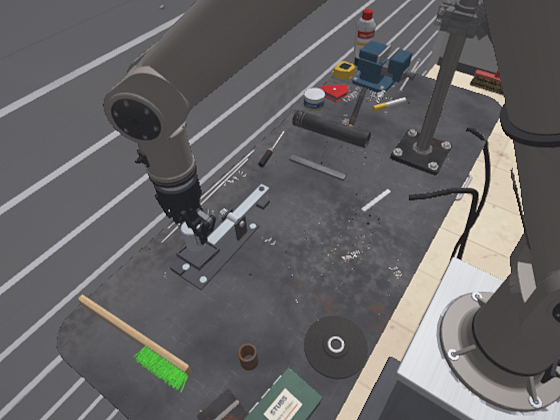

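View pics/d6.png

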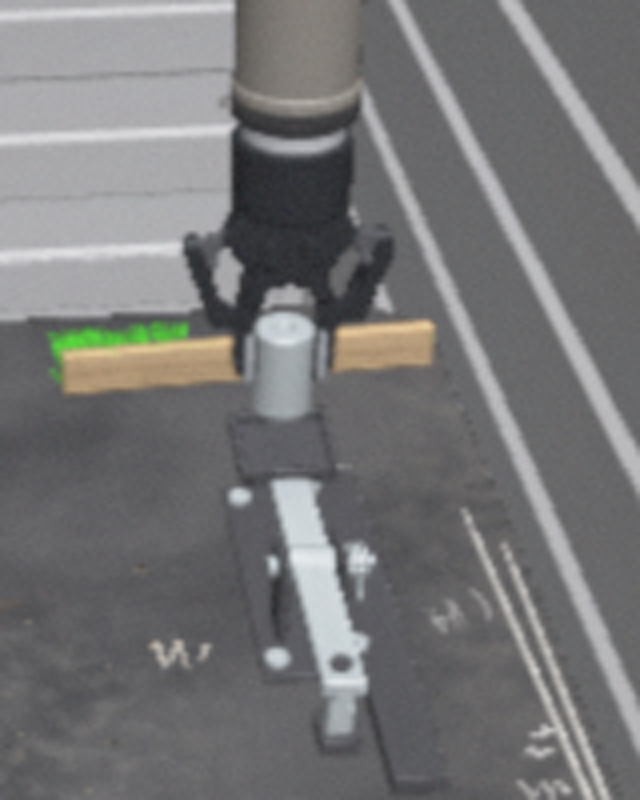

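>>> apply_moves(moves=[[[0.06,0,0.6],[0,0,0],-1],[[0.06,0,1.1],[0,0,0],-1],[[0.06,0,1.25],[0,0,0],-1],[[0.06,0,1.35],[0,0,0],-1],[[0.06,0,1.45],[0,0,0],-1],[[0.06,0,1.55],[0,0,0],-1],[[0.06,0,1.65],[0,0,0],-1]])

```text
t: 7.1
eef_pos: [0.6097, 0.1922, 0.1516]
tool_rot: [-0.0, 1.0, 0.0, 0.0]
contact_force: [-0.8, -0.0, -3.5]
gripper_width: 0.453
```

Contact is gentle; I keep following it down.

>>> apply_moves(moves=[[[0,0,0.1],[0,0,0],-1],[[0,0,0.2],[0,0,0],-1],[[0,0,0.3],[0,0,0],-1],[[0,0,0.4],[0,0,0],-1],[[0,0,0.5],[0,0,0],-1],[[0,0,0.5],[0,0,0],-1],[[0,0,0.5],[0,0,0],-1]])

```text
t: 7.98
eef_pos: [0.6097, 0.192, 0.139]
tool_rot: [-0.0, 1.0, -0.0, 0.0]
contact_force: [0.4, 0.9, -1.2]
gripper_width: 0.459
```

```bash
python3 - <<'E'
from h import *
c=read_camera('side')
crop(c,'d7.png',60,260,240,400,4)
E
```

```text
(no output)
```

View pics/d7.png

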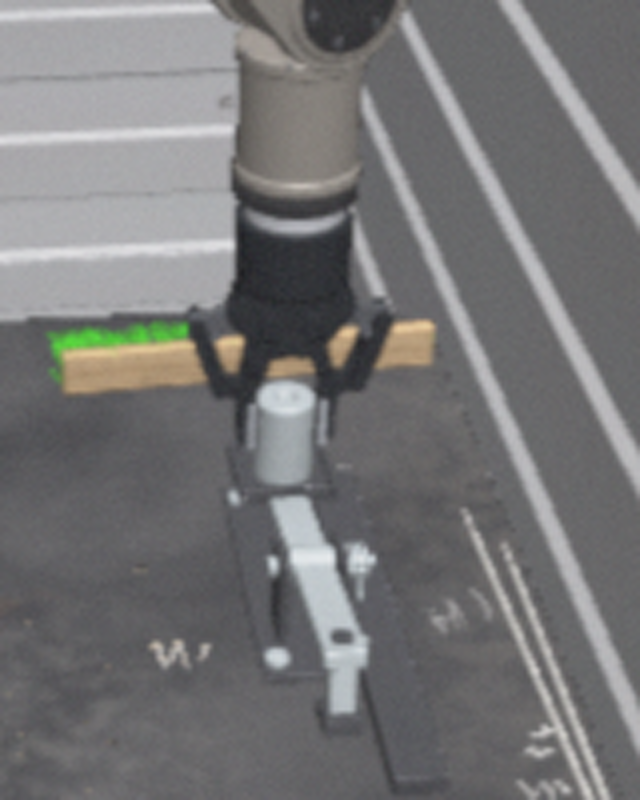

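>>> apply_moves(moves=[[[0,0,0],[0,0,0],1],[[0,0,0],[0,0,0],1],[[0,0,0],[0,0,0],1],[[0,0,0],[0,0,0],1],[[0,0,-0.5],[0,0,0],1],[[0,0,-1.5],[0,0,0],1],[[0,0,-3],[0,0,0],1],[[0,0,-4.5],[0,0,0],1],[[0,1.0,-4.5],[0,0,0],1],[[0,3,-4.5],[0,0,0],1],[[0,4,-4.5],[0,0,0],1]])

```text
t: 9.4
eef_pos: [0.6097, 0.0887, 0.2526]
tool_rot: [0.001, 1.0, -0.002, 0.001]
contact_force: [0.1, -0.9, 0.2]
gripper_width: 1.003
```

```bash
python3 - <<'E'
from h import *
c=read_camera('side'); crop(c,'d8.png',100,260,240,400,4)
c=read_camera('scene'); crop(c,'s8.png',150,300,150,300,4)
c=save('wrist','w8.png')
E
```

```text
(no output)
```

View pics/d8.png

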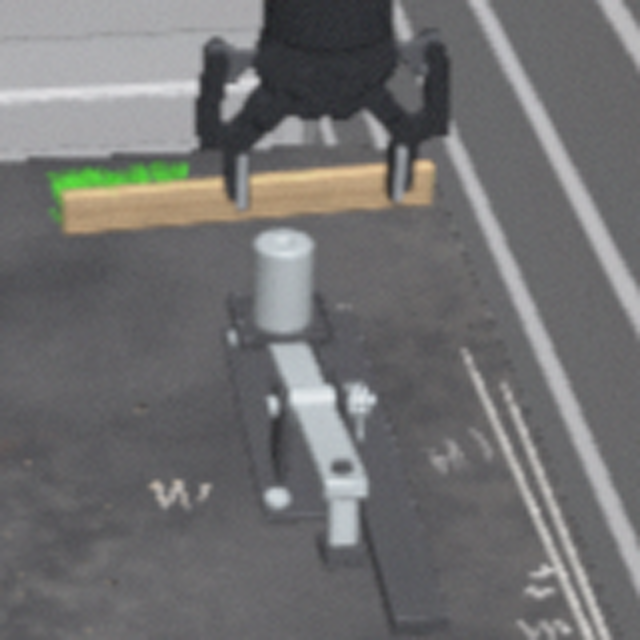

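View pics/s8.png

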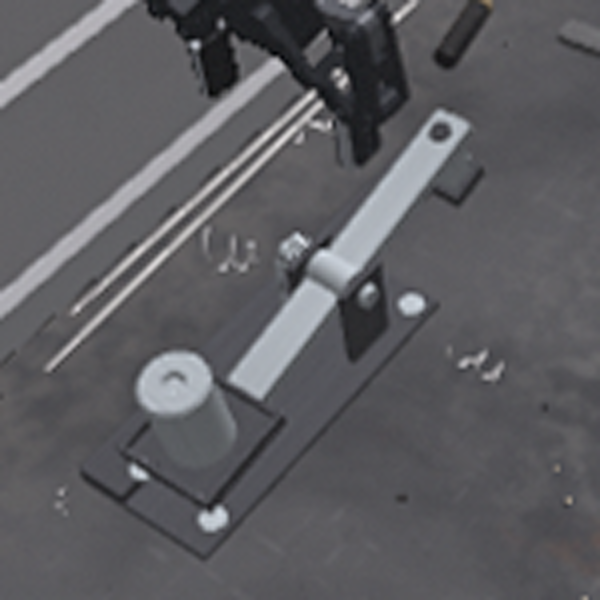

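View pics/w8.png

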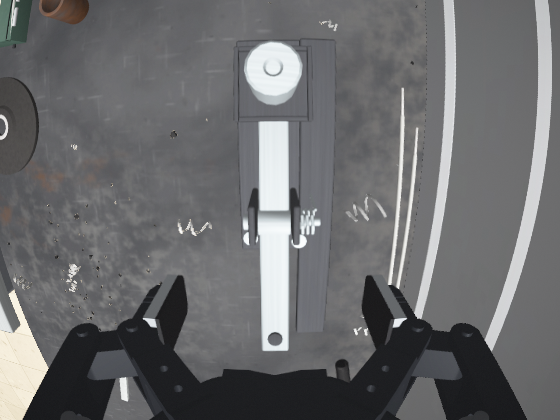

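```bash
python3 - <<'E'
from h import *
c=read_camera('scene'); s=read_camera('side')
print('post base',[onz(c,p,.02).round(3) for p in [(138,430),(150,425)]], [onz(s,p,.02).round(3) for p in [(405,210)]])
print('tips',tcp_to_tips() if callable(tcp_to_tips) else tcp_to_tips, get_obs()['q'])
# post axis heights: scene pixel (15,462), side pixel head
e,d=ray(c,(20,460)); 
for k in (0.3,.5,.7): print((e+d*k).round(3))
b=read_camera('scene'); save('scene','s9.png'); crop(s,'d9.png',200,420,60,280,3)
for n,cc in (('scene',c),('side',s)):
    m=silhouettes(n,'bar_center')
    for x in m[:2]: print(n,x['conf'],rect(cc,x['mask'],.006))
E
```

```text
post base [array([ 0.344, -0.511,  0.02 ]), array([ 0.337, -0.452,  0.02 ])] [array([ 0.341, -0.451,  0.02 ])]
tips 0.0726 [-0.23203466  0.43332959 -0.02735428  1.7510462   0.01288192  0.95639997
 -0.2631219 ]
[0.241 0.148 0.628]
[ 0.283 -0.071  0.537]
[ 0.325 -0.289  0.447]
scene 0.71 ((563.5548706054688, -231.53709411621094), (172.63058471679688, 30.1447811126709), 4.431041240692139)
scene 0.71 ((630.3450317382812, 51.152015686035156), (76.68604278564453, 327.6427917480469), 1.6494220495224)
side 0.86 ((565.8634033203125, -234.04530334472656), (169.72531127929688, 28.709672927856445), 3.2347793579101562)
```

View pics/s9.png

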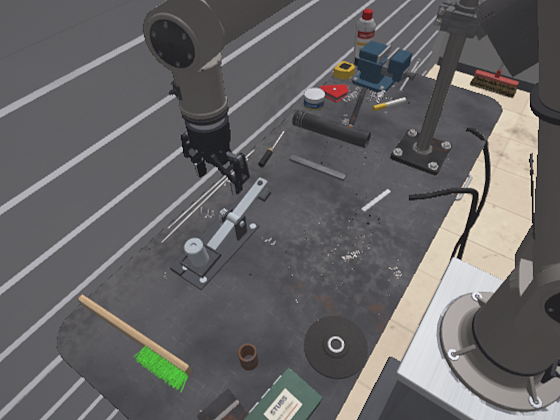

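View pics/d9.png

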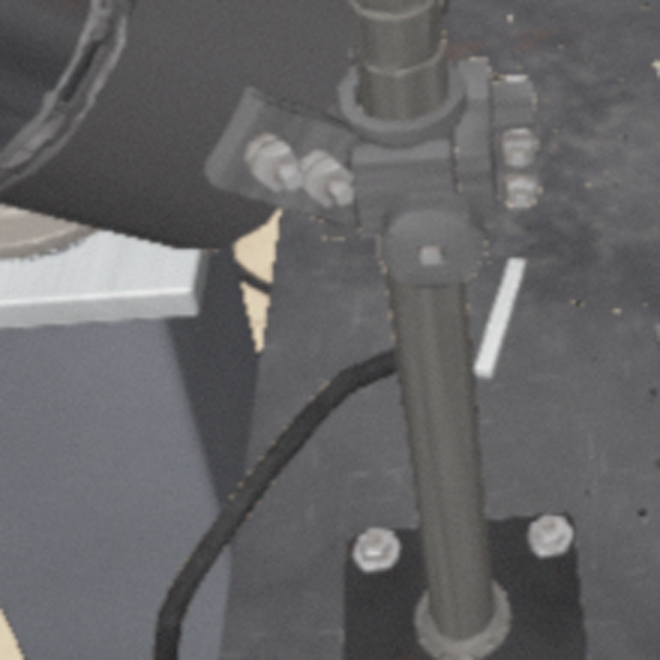

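>>> apply_moves(moves=[[[-0.3,1.3,0],[0,0,-1],1],[[-0.6,2.6,0],[0,0,-2],1],[[-0.9,3.9,0],[0,0,-3],1],[[-1.2,5.2,0.4],[0,0,-4],1],[[-1.5,6.5,0.8],[0,0,-5],1],[[-1.8,7.8,1.2],[0,0,-6],1],[[-2.1,9.1,1.7],[0,0,-7],1],[[-2.5,10.4,2.1],[0,0,-8],1],[[-2.8,11.8,2.6],[0,0,-9],1],[[-3.0,12.9,3.2],[0,0,-9.45],1],[[-3.0,12.9,3.2],[0,0,-9.45],1],[[-3.0,12.9,3.2],[0,0,-9.45],1]])

```text
t: 11.35
eef_pos: [0.5352, -0.2292, 0.1716]
tool_rot: [-0.0, 0.679, 0.734, 0.0]
contact_force: [0.1, 0.5, 0.8]
gripper_width: 0.999
```

```bash
python3 - <<'E'
from h import *
c=save('wrist','w10.png'); o=get_obs(); print(o['eef_pos'],o['q'],Rq(o['tool_rot']).round(3))
for x in silhouettes('wrist','bar_center')[:2]: print(x['conf'],x['pixel'],rect(c,x['mask'],.006))
E
```

```text
[ 0.53544146 -0.2288159   0.17188597] [ 0.5220576   0.49976627 -0.29110859  1.87744639  0.19344469  0.79079307
  1.77879177] [[-0.08   0.997  0.001]
 [ 0.997  0.08   0.001]
 [ 0.001  0.001 -1.   ]]
0.94 [232.8, 264.4] ((564.294189453125, -235.20887756347656), (171.9292449951172, 20.78363800048828), 4.2927961349487305)
```

View pics/w10.png

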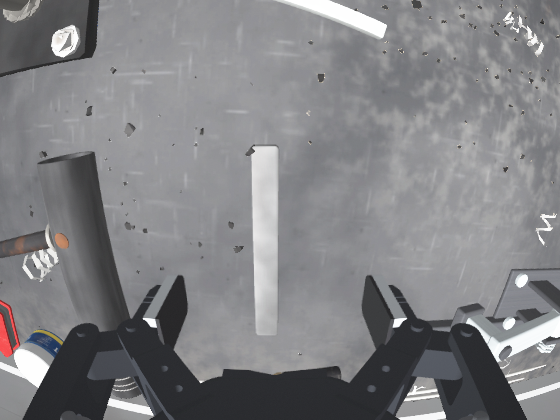

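>>> apply_moves(moves=[[[-0.34,0,1],[0,0,0],1],[[-0.34,0,2],[0,0,0],1],[[-0.34,0,3],[0,0,0],1],[[-0.34,0,3.88],[0,0,0],1],[[-0.34,0,3.88],[0,0,0],1],[[-0.34,0,3.88],[0,0,0],1]])

```text
t: 12.2
eef_pos: [0.5361, -0.2384, 0.0754]
tool_rot: [0.001, 0.678, 0.735, 0.0]
contact_force: [0.7, -0.8, 1.1]
gripper_width: 0.998
```

>>> apply_moves(force=60, moves=[[[0,0,0],[0,0,0],-1],[[0,0,0],[0,0,0],-1],[[0,0,0],[0,0,0],-1],[[0,0,0],[0,0,0],-1],[[0,0,0],[0,0,0],-1],[[0,0,0],[0,0,0],-1],[[0,0,0],[0,0,0],-1]])

```text
t: 13.08
eef_pos: [0.5353, -0.2389, 0.0749]
tool_rot: [0.0, 0.679, 0.734, 0.0]
contact_force: [-0.6, 0.9, 4.6]
gripper_width: 0.207
```

```bash
python3 - <<'E'
from h import *
c=save('wrist','w11.png'); o=get_obs(); print(o['eef_pos'])
for x in silhouettes('wrist','bar_center')[:2]: print(x['conf'],x['pixel'],rect(c,x['mask'],.008))
E
```

```text
[ 0.5353127  -0.23896446  0.07493765]
0.74 [261.0, 271.9] ((538.8762817382812, -240.0914306640625), (119.8918685913086, 19.923404693603516), 5.145437240600586)
```

View pics/w11.png

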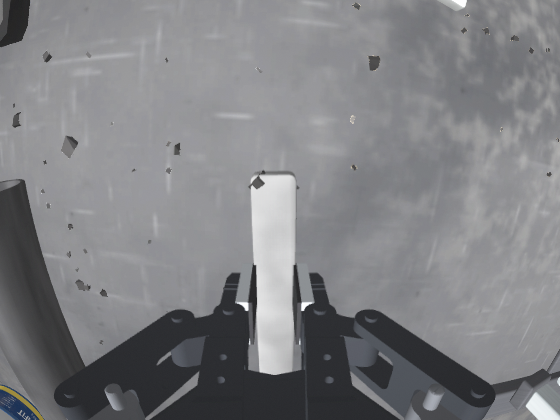

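>>> apply_moves(moves=[[[0,0,-0.4],[0,0,0],-1],[[0,-0.4,-0.8],[0,0,0.1],-1],[[0.4,-1.1,-0.8],[0,0,0.2],-1],[[1.2,-1.7,-0.8],[0,0,0.3],-1],[[2.4,-1.92,-0.8],[0,0,0.41],-1],[[3.7,-1.92,-0.8],[0,0,0.41],-1],[[5.0,-1.92,-0.8],[0,0,0.41],-1],[[6.3,-1.92,-0.8],[0,0,0.41],-1],[[7.5,-1.92,-0.8],[0,0,0.41],-1],[[8.2,-1.92,-0.8],[0,0,0.41],-1],[[8.2,-1.92,-0.8],[0,0,0.41],-1],[[8.2,-1.92,-0.8],[0,0,0.41],-1]])

```text
t: 14.68
eef_pos: [0.4712, -0.0397, 0.0945]
tool_rot: [0.0, 0.705, 0.709, -0.0]
contact_force: [-0.0, -0.6, -2.2]
gripper_width: 0.212
```

```bash
python3 - <<'E'
from h import *
import json
p=json.load(open('pose.json'))
def hd(x,y,z): 
    c,s=np.cos(p[2]),np.sin(p[2]); return (p[0]+(c*x-s*y)/1000,p[1]+(s*x+c*y)/1000,z/1000)
T=[hd(a,b,8) for a in (-145,25) for b in (-10,10)]
c=save('wrist','w12.png'); o=get_obs(); print(o['eef_pos'],Rq(o['tool_rot']).round(3))
for x in silhouettes('wrist','bar_center')[:2]: print(x['conf'],x['pixel'],rect(c,x['mask'],.027))
c=read_camera('side');crop(c,'d12.png',150,300,230,400,4,T)
c=read_camera('scene');crop(c,'s12.png',130,280,190,340,4,T)
E
```

```text
[ 0.47125924 -0.03988366  0.0944218 ] [[-0.005  1.    -0.   ]
 [ 1.     0.005 -0.001]
 [-0.001 -0.    -1.   ]]
0.72 [259.7, 269.0] ((474.86407470703125, -41.22083282470703), (119.224365234375, 19.999359130859375), 0.8686537742614746)
```

View pics/w12.png

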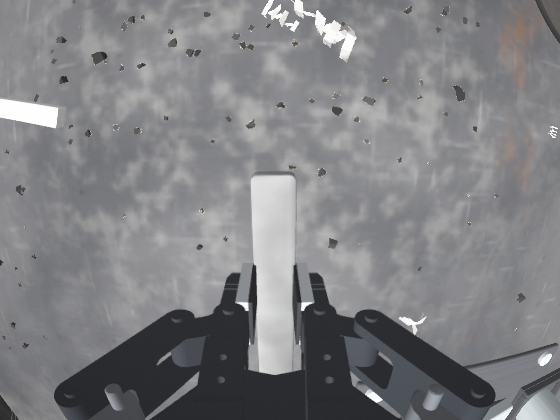

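View pics/d12.png

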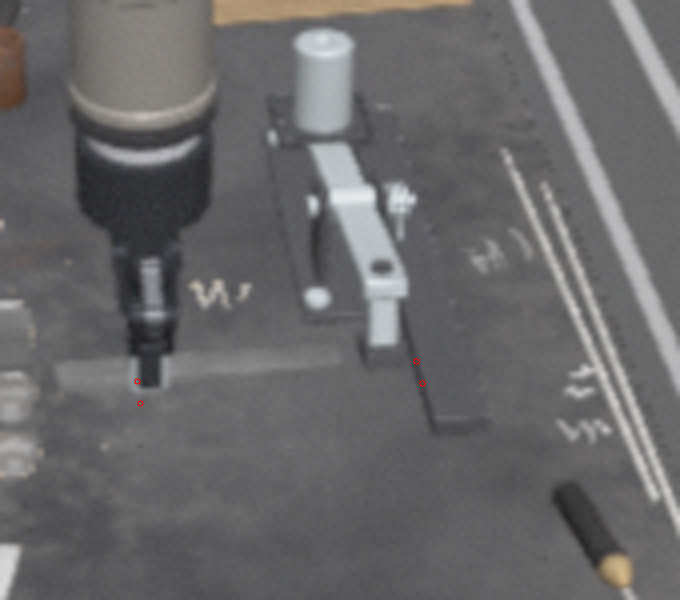

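View pics/s12.png

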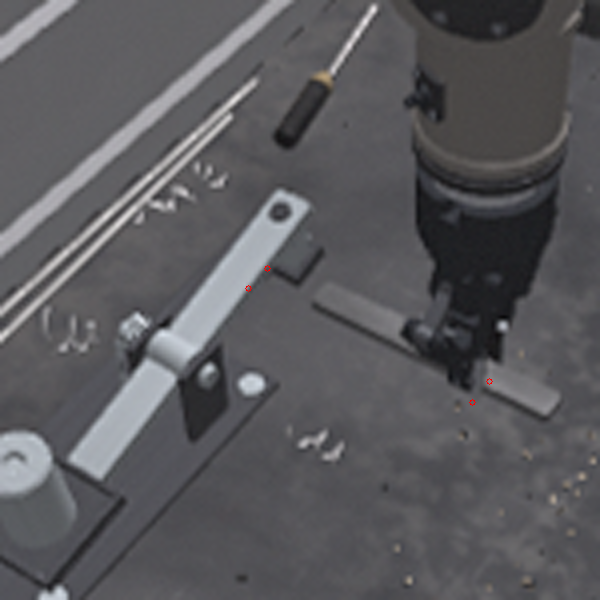

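>>> apply_moves(moves=[[[0.06,0,0.3],[0,0,0],-1],[[0.06,0,0.64],[0,0,0],-1],[[0.06,0,0.64],[0,0,0],-1],[[0.06,0.3,0.64],[0,0,0],-1],[[0.06,0.7,0.64],[0,0,0],-1],[[0.06,1.1,0.64],[0,0,0],-1],[[0.06,1.5,0.64],[0,0,0],-1],[[0.06,1.8,0.64],[0,0,0],-1],[[0.06,1.93,0.64],[0,0,0],-1],[[0.06,1.93,0.64],[0,0,0],-1]])

```text
t: 16.12
eef_pos: [0.5191, -0.0365, 0.0782]
tool_rot: [-0.0, 0.705, 0.71, -0.0]
contact_force: [-0.1, 0.8, -2.9]
gripper_width: 0.207
```

```bash
python3 - <<'E'
from h import *
c=save('wrist','w13.png'); o=get_obs(); print(o['eef_pos'],Rq(o['tool_rot']).round(3)[0])
for x in silhouettes('wrist','bar_center')[:2]: print(x['conf'],x['pixel'],rect(c,x['mask'],.012))
c=read_camera('side');crop(c,'d13.png',150,300,230,400,4)
c=read_camera('scene');crop(c,'s13.png',130,280,190,340,4)
E
```

```text
[ 0.51913925 -0.03654522  0.07824764] [-0.007  1.    -0.001]
0.64 [261.1, 276.3] ((522.2727661132812, -37.93931579589844), (118.86772155761719, 20.17000389099121), 0.8649770617485046)
0.23 [395.0, 528.9] ((674.0921630859375, 203.7157440185547), (113.18473815917969, 82.54181671142578), 29.06941795349121)
```

View pics/d13.png

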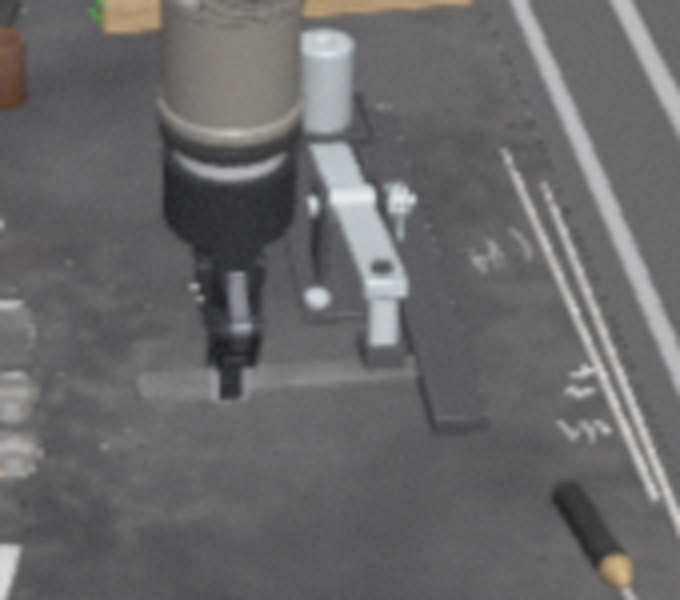

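View pics/s13.png

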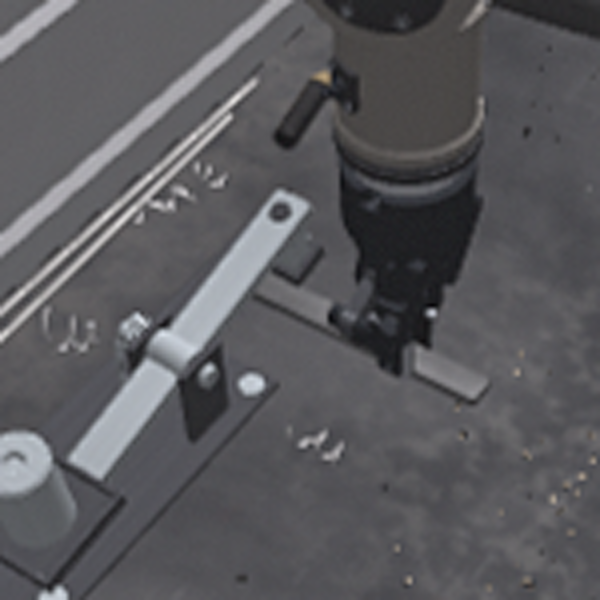

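>>> apply_moves(moves=[[[0,0.06,0.08],[0,0,0],-1],[[0,0.06,0.13],[0,0,0],-1],[[0,0.06,0.13],[0,0,0],-1],[[0,0.06,0.13],[0,0,0],0],[[0,0.06,0.13],[0,0,0],0],[[0,0.06,0.13],[0,0,0],0],[[0,0.06,0.1],[0,0,0],0],[[0,0.06,-0.5],[0,0,0],0],[[0,0.06,-1.5],[0,0,0],0.5],[[0,-0.5,-3],[0,0,0],0.5],[[0,-1.5,-4.5],[0,0,0],0.5],[[0,-2,-5.5],[0,0,0],0.5],[[0,-2,-5.5],[0,0,0],0.5]])

```text
t: 17.95
eef_pos: [0.4699, -0.037, 0.2185]
tool_rot: [0.002, 0.705, 0.709, 0.001]
contact_force: [0.1, 0.1, -0.5]
gripper_width: 0.75
```

```bash
python3 - <<'E'
from h import *
import json
p=json.load(open('pose.json'))
def hd(x,y,z): 
    c,s=np.cos(p[2]),np.sin(p[2]); return (p[0]+(c*x-s*y)/1000,p[1]+(s*x+c*y)/1000,z/1000)
T=[hd(a,b,8) for a in (-145,25) for b in (-10,10)]
c=save('wrist','w14.png'); o=get_obs(); print(o['eef_pos'],o['contact_force'])
for x in silhouettes('wrist','bar_center')[:2]: print(x['conf'],x['pixel'],rect(c,x['mask'],.008))
c=read_camera('side');crop(c,'d14.png',150,300,230,400,4,T)
for x in silhouettes('side','bar_center')[:1]: print(x['conf'],x['pixel'],rect(c,x['mask'],.006))
c=read_camera('scene');crop(c,'s14.png',130,280,190,340,4,T)
E
```

```text
[ 0.46988768 -0.03701119  0.21731524] [ 0.5386986  -0.1782679  -0.34523387]
0.83 [257.4, 272.0] ((548.0090942382812, -37.43337631225586), (169.33338928222656, 20.924060821533203), 0.27409085631370544)
0.98 [243.0, 298.5] ((550.6470947265625, -36.59327697753906), (170.8377227783203, 34.51473617553711), 0.5851103663444519)
```

View pics/w14.png

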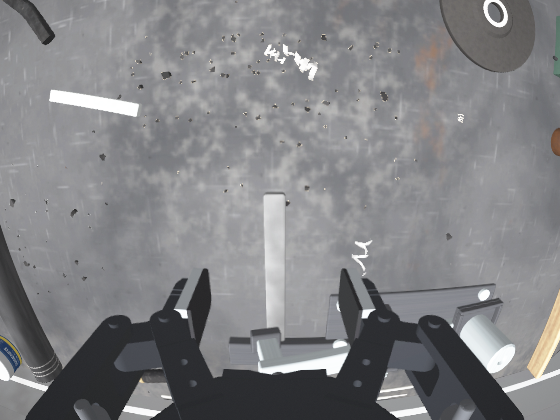

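View pics/d14.png

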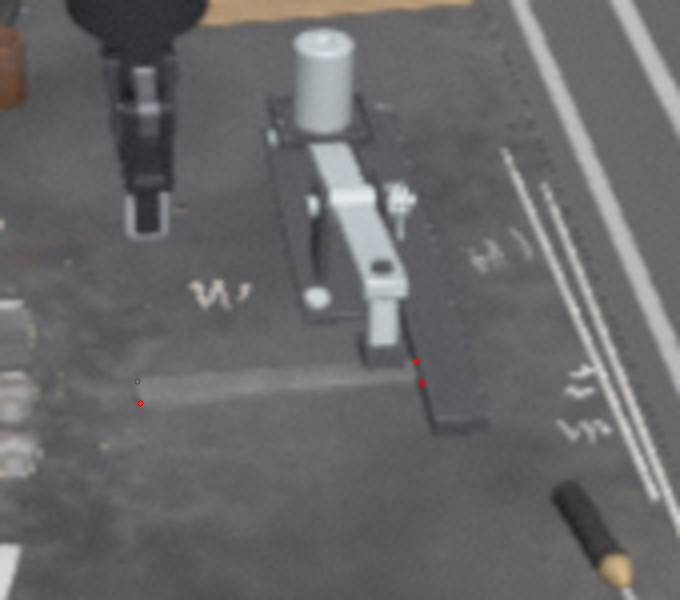

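View pics/s14.png

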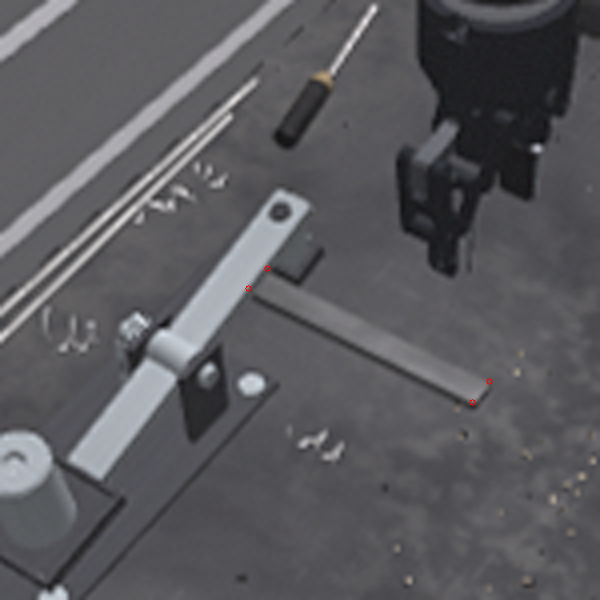

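```bash
python3 - <<'E'
from h import *
S=read_camera('scene');D=read_camera('side')
def tri(a,b):
    e1,d1=ray(S,a);e2,d2=ray(D,b);A=np.stack([d1,-d2],1);k=np.linalg.lstsq(A,e2-e1,rcond=None)[0]
    p,q=e1+d1*k[0],e2+d2*k[1]; return ((p+q)/2).round(4),np.linalg.norm(p-q).round(4)
print('hole',tri((130+212/4,190+280/4),(150+267/4,230+382/4)))
print('wtop',tri((130+455/4,190+15/4),(150+41/4,230+325/4)))
E
```

```text
hole (array([ 0.6094, -0.0346,  0.0863]), np.float64(0.0021))
wtop (array([0.61  , 0.194 , 0.0993]), np.float64(0.0013))
```

```bash
python3 -c "
from station import *
print(hand_in()); print(get_obs()['t'])"
```

```text
the job is handed in; nothing more can be done
None
the job is handed in; nothing more can be done
```

The job is handed in. The solid weight stands in the tray holding the arm open, and the flat bar lies under the raised foot at the stop. I used about 18 of the 72 s, but the hand-in gives no verdict, so success rests on my own camera checks.

- **Weight and arm:** Measured from two cameras, the top of the weight was 99 mm up, against 98 mm expected with the arm open. The hole at the foot end of the arm was 86 mm up, against 61 mm shut. Both say the arm is fully open, and the weight looked upright and centred in the tray.
- **Bar position:** The wrist and side views put its centre at about x = -60 to -63 mm in the hold-down's frame, where -60 mm is home. That leaves the end within about 3 mm of the stop. The centre line was within about 2 mm of the foot's line, and the bar within 1° of square. The two views differed by about 3 mm in x, and both are inside the allowed range.
- **Release:** The gripper was open and about 20 cm up, and the force reading was near zero. I didn't measure the bar's height or tilt directly, but it looks flat in all the views.

No check failed.

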